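Seat the reference puck in the imager's three-point nest

TASK

Take the steel reference puck off its cork pad by its orange knob and set it down on the white spot of the grey nest. Then slide it gently along the deck, past the sprung yellow shoe, until it is fully home against the end stop, so that it touches blue rail, shoe and stop at once, and leave it standing there on its own. Go by feel: never press the puck hard against the nest, and leave everything else on the bench alone.

Things in the scene. Friction and masses are not known exactly. Their poses are not given: they have to be found in the camera images.
- puck_knob (a point): reference puck, about 0.36 kg: steel disc 60 mm diameter, 18 mm high, with an upright orange knob 20 mm diameter, 30 mm tall (18 to 48 mm above the underside) in the middle of its top. This point is on its axis, in the knob, 36 mm above the puck's underside; z up. At the start it stands on the cork pad
- puck: the same puck, origin at the centre of its underside. Sliding it takes 1 to 2 N on the bare deck, up to about 8 N while it squeezes past the shoe's nose (its axis before x = +5 mm of the nest) and only 2 to 3 N from there on; clearly more there means that it is against the stop
- pad: round cork pad, 80 mm diameter, 6 mm thick, fixed; origin under its centre
- nest: grey nest, a fixed flat smooth plate; its top, the deck, is 12 mm above the bench, from x = -120 to +120 mm, y = -55 to +95 mm of this frame. Origin under the lane's centre line; +x is the direction in which the puck is slid, +y is left of that. Home, the puck's axis is at y = 0 and somewhere between x = +11 and +47 mm, depending on the stop's setting
- spot (a point): centre of the white start spot (66 mm diameter, painted) on the deck, at x = -65 mm, y = 0 of the nest
- rail: slippery blue plastic straight rail on the deck, origin on the deck at the nest's origin. Its face, 12 mm high above the deck, lies at y = -30 mm from x = -25 to +80 mm; before that (x = -60 to -25 mm) it flares outward as a lead-in
- stop: end stop, origin on the deck at the nest's origin: dark block at x = 95 to 117 mm, 18 mm high, 30 mm wide, with a rigid brass ball-ended plunger pointing to -x (ball 10 mm diameter, 9 mm above the deck, y = 0). The ball's centre is at x = 64 mm plus or minus 18 mm: the setting differs every time and is not reported, so it must be felt or seen
- sprung: spring unit, origin as for the stop: dark block at x = -15 to 25, y = 70 to 92 mm, 18 mm high, with a slippery yellow shoe 2 to 16 mm above the deck, x = -36 to +44 mm. Relaxed, its nose is at x = 0, y = +17 mm, with a lead-in to x = -36, y = +36 mm. It yields 20 mm to +y on a soft spring (1 to 3 N), then bears on the puck's back left. Too weak to bring the puck home, only to keep it there
- tape: bystander: flat orange ring of tape, 72 mm diameter, 18 mm high, loose
- jar: bystander: amber jar, 48 mm diameter, 60 mm high, loose
- tipbox: bystander: blue tip box 85 x 120 x 50 mm, loose
- bottle: bystander: white bottle, 60 mm diameter, 150 mm high, loose
- beaker: bystander: glass beaker, 70 mm diameter, 90 mm high, loose
- plate: bystander: clear well plate 86 x 128 x 15 mm, loose
There are look-alikes about, which are no part of the job. Leave any pink or red look-alike of the puck alone.

How it is judged:
By the outcome, as a careful person would: the job done as asked, in the order asked, and still so for the second after the job is handed in, with the robot touching nothing.
It also fails if it takes over 64 s, if anything falls off the work surface, if the arm or the gripper's body presses on something with over 40 N, if the wrist force passes 120 N, or if a joint passes its speed limit or range.

ROBOT

A 6-joint arm with a two-finger parallel gripper is mounted at the origin on the work surface. World frame = base frame: x ahead of the robot, y to its left, z up, the work surface at z = 0. Lengths are in m, angles in degrees, forces in N, time in s.
With the tool pointing down it reaches from about 0.35 to 1 m from the base axis. Payload 7.1 kg.
Tool frame: the origin (TCP) lies between the finger pads; the fingertips stand 11 mm ahead of it and the grasp point (between the pads) lies 8 mm behind it; z points along the fingers, y is the line along which they close (so a half turn about z gives the same grasp; the last joint's range is limited). The gripper opens to 85 mm and grips with 20 to 120 N. Pads are 22 mm wide; open, the fingers measure 114 mm over their backs; the gripper's body (76 mm by 85 mm) begins 54 mm behind the grasp point. The pads swing forward as they close: fully open they stand 13 mm farther back than shut.
Start: joints at [-75.344, 24.242, 93.386, -0, 62.372, -1.089], TCP at [0.17, -0.602, 0.242] pointing down, gripper open.
Joint ranges: [-172.04, 172.04], [-51.8, 120.97], [4.93, 147.93], [-75.15, 255.16], [6.16, 154.13], [-145.62, 145.62]. Speed limits (degrees/s): [136.94, 136.94, 172.46, 180, 180, 180].

INTERFACE

Orientations are given as a 3x3 rotation matrix whose columns are the frame's x, y, z axes.
In Python, from rig import robot gives the robot as it stands. The module is installed in compiled form; this text tells all that it offers.
- The arm moves only by the tool servo_tool, never from a script. Its argument "targets" is a list of rows, each an object of numbers: "hand": the finger opening in m, from 0 to 0.0854; "tx", "ty", "tz": the shift along the tool's x, y, z in m; "wx", "wy", "wz": the turn, a rotation vector about the tool's x, y, z in rad. A call has 1 to 10 rows; each row shifts and turns the commanded pose from where the row before left it, along the tool's axes as they then stand; what a row does not reach is not made up. A row lasts 1/12 s, in which the tool goes at most 41.7 mm and 7.16 degrees, less where a joint would pass 70% of its speed; a pose out of reach is approached as far as the arm can. A call with a gripper value outside its range is refused whole. The fingers move at their own pace and stop on an object; the grip force is fixed at half the most. Time passes only in rows, so rows that do not move let the fingers close. It gives the time, the measured TCP pose, the force, the opening and the grip force at its end, in the units of the state.
- robot.state(): the state, without advancing time (a new reading comes with each control period).
- robot.capture(name): name is "scene" or "side" or "wrist"; returns the picture (420x560x3 uint8, red, green, blue); there is no depth.
- robot.camera_params(name): a dict with "fx", "fy", "cx", "cy" (pixels), "world_from_camera" (4x4, takes a point from camera to world coordinates). Camera axes: x right, y up, looking along -z (the intrinsics and any distortion apply to the point x, -y, -z); pixel columns grow to the right and rows downward; lengths in m; the calibration is good to about 2 mm. A picture is of the moment at which its call begins: read the wrist's pose just before it. camera_params takes no time and is no camera call; for the wrist camera it gives the pose at the moment of the call.
- robot.job_done(): hands the job in; it is judged then, once.
Trained networks look in the newest picture that a camera, given by its name, has taken for a name from the list of things; names that differ only in an ending like _2 or _b are one class to them, and where a whole thing is asked for, a point or a joint stands for the part that bears it (a point fixed in the world has none). Each returns a list of dicts, best first, with "confidence" (0 to 1); they miss things now and then, are a little off and sometimes report something else, mostly with a low value. They report only what shows in the picture. A call takes as long as a camera call. They do not tell look-alikes from the thing itself.
- robot.boxes_of(camera, query): "at" ([column, row] in pixels, amid what is visible of it).
- robot.cut_out(camera, query): "mask" (420x560 bool, what is visible of it) and "at" ([column, row] in pixels, amid what is visible of it).
- robot.mark_of(camera, query): "at" ([column, row] in pixels: a listed point, or the origin of a listed thing).
The state is a dict: "clock": time; "joint_pos": joint angles; "qvel": joint speeds; "tau": joint torques, N m; "ee_pos": TCP position; "orientation": TCP orientation; "ft_force": force on the tool from outside, world axes, zero at the start; "moment": the same for the moment, N m; "width": finger opening in m; "finger_force": force on a finger pad.
Only numpy, scipy, OpenCV 4.12 (cv2) and the standard library are available. Lean on these libraries where they do the work, as an engineer would, in place of code of your own. Each camera call takes 0.05 s, during which the arm holds its last target. There are 200 camera calls.

## Working session

There is one attempt and no reset: what is moved stays moved. The work goes in short steps, Python scripts to look and compute and a tool call to move; the robot and the scene stay as the last step left them, time stands still between calls to the robot, and variables do not carry over. Pictures are saved under pics/ and viewed, at most 10 in all, crops included, and the job is handed in when it is done.

Besides the shell and the picture viewer there is one more tool, called after ">>>" in YAML: its name, and indented under it one key for each argument. servo_tool: Moves the arm, as the interface text tells. Its arguments: {"type":"object","properties":{"targets":{"type":"array"}},"required":["targets"]}

```bash
mkdir -p pics; cat > h.py <<'E'
from rig import robot
import numpy as np, cv2
def ray(cam,px,z):
    p=robot.camera_params(cam); T=np.array(p["world_from_camera"])
    d=T[:3,:3]@np.array([(px[0]-p["cx"])/p["fx"],-(px[1]-p["cy"])/p["fy"],-1]); o=T[:3,3]
    return o+d*(z-o[2])/d[2]
def pix(cam,P):
    p=robot.camera_params(cam); T=np.array(p["world_from_camera"])
    c=T[:3,:3].T@(np.array(P)-T[:3,3]); return [p["cx"]+p["fx"]*c[0]/-c[2],p["cy"]-p["fy"]*c[1]/-c[2]]
def save(n,im): cv2.imwrite(f"pics/{n}.png",cv2.cvtColor(im,cv2.COLOR_RGB2BGR))
E
python3 - <<'E'
from h import *
a=robot.capture("scene"); b=robot.capture("side")
save("scene",cv2.resize(a,(800,600))); save("side",cv2.resize(b,(800,600)))
np.set_printoptions(precision=3,suppress=True)
for cam in("scene","side"):
  print(cam,{k:np.round(v,3).tolist() for k,v in robot.camera_params(cam).items()})
  for q,z in(("puck_knob",.042),("pad",0),("nest",0),("spot",.012),("stop",.012)):
    for r in robot.mark_of(cam,q)[:4]: print(cam,q,round(r["confidence"],2),np.round(r["at"]),ray(cam,r["at"],z))
print(robot.state())
E
```

```text
scene {'fx': 452.122, 'fy': 452.122, 'cx': 273.851, 'cy': 211.414, 'world_from_camera': [[-0.12, -0.737, 0.665, 1.464], [0.993, -0.087, 0.083, 0.127], [-0.003, 0.67, 0.742, 1.009], [0.0, 0.0, 0.0, 1.0]]}
scene puck_knob 0.79 [162. 187.] [ 0.539 -0.332  0.042]
scene puck_knob 0.69 [220. 184.] [ 0.504 -0.16   0.042]
scene puck_knob 0.65 [185. 165.] [ 0.434 -0.285  0.042]
scene puck_knob 0.62 [153. 162.] [ 0.432 -0.393  0.042]
scene pad 0.65 [146. 237.] [ 0.7   -0.339  0.   ]
scene pad 0.59 [164. 199.] [ 0.549 -0.33   0.   ]
scene nest 0.67 [290. 212.] [0.556 0.061 0.   ]
scene spot 0.82 [291. 197.] [0.506 0.061 0.012]
scene spot 0.69 [162. 200.] [ 0.562 -0.329  0.012]
side {'fx': 404.816, 'fy': 404.816, 'cx': 280.869, 'cy': 208.139, 'world_from_camera': [[0.926, 0.265, -0.269, 0.325], [-0.377, 0.607, -0.7, -0.733], [-0.022, 0.749, 0.662, 0.768], [0.0, 0.0, 0.0, 1.0]]}
side puck_knob 0.8 [348. 380.] [ 0.555 -0.453  0.042]
side puck_knob 0.78 [316. 326.] [ 0.55  -0.329  0.042]
side puck_knob 0.73 [258. 333.] [ 0.435 -0.298  0.042]
side puck_knob 0.58 [271. 374.] [ 0.427 -0.388  0.042]
side pad 0.65 [318. 338.] [ 0.553 -0.332  0.   ]
side spot 0.74 [234. 222.] [0.494 0.063 0.012]
side stop 0.18 [311. 277.] [ 0.605 -0.189  0.012]
{'clock': 0.6, 'joint_pos': array([-75.344,  24.241,  93.389,   0.002,  62.372,  -1.089]), 'qvel': array([-0.039,  0.014,  0.004,  0.   ,  0.021, -0.056]), 'tau': array([ -0.001, -55.705, -28.203,  -0.   ,   0.001,   0.   ]), 'ee_pos': array([ 0.17 , -0.602,  0.242]), 'orientation': array([[ 0.962,  0.271,  0.   ],
       [ 0.271, -0.962,  0.   ],
       [ 0.   , -0.   , -1.   ]]), 'ft_force': array([-0.34 , -0.006, -0.51 ]), 'moment': array([-0.025,  0.027, -0.059]), 'finger_force': 0.0, 'width': 0.08513866280331088}
```

View pics/scene.png

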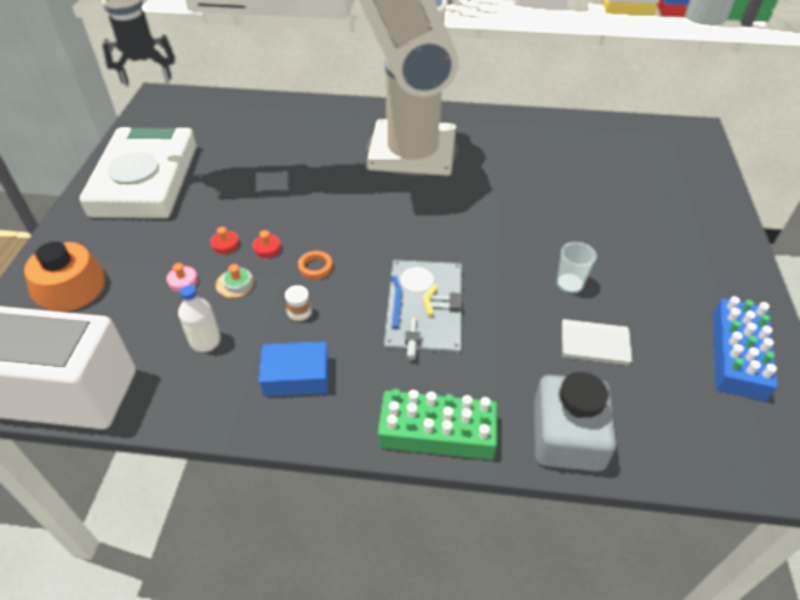

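View pics/side.png

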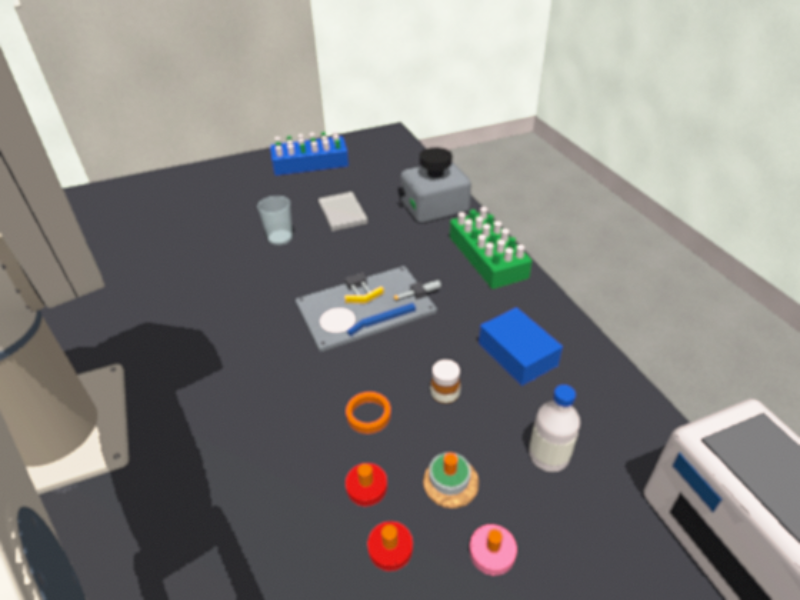

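The wanted puck could be taken for any of these (side pixels, native):
- (316,326): grey disc with a green top on the cork pad
- (348,380): pink
- (258,333): red
- (271,374): red

By its description, it's the one on the cork pad. I'll check it in a crop.

```bash
python3 - <<'E'
from h import *
b=robot.capture("side"); save("crop",cv2.resize(b[285:405,230:390],(800,600),interpolation=cv2.INTER_CUBIC))
s=1/1.42857
for c in((394,262),(462,264),(463,350),(386,347)): print(c,ray("scene",(c[0]*s,c[1]*s),.012).round(3))
for q,z in(("bottle",.0),("jar",0),("tape",0)):
  for r in robot.mark_of("side",q)[:1]: print(q,r["confidence"],ray("side",r["at"],z).round(3))
E
```

```text
(394, 262) [0.452 0.007 0.012]
(462, 264) [0.44  0.156 0.012]
(463, 350) [0.679 0.169 0.012]
(386, 347) [0.689 0.019 0.012]
bottle 0.79 [ 0.709 -0.35   0.   ]
jar 0.9 [ 0.601 -0.182  0.   ]
tape 0.56 [ 0.478 -0.171  0.   ]
```

View pics/crop.png

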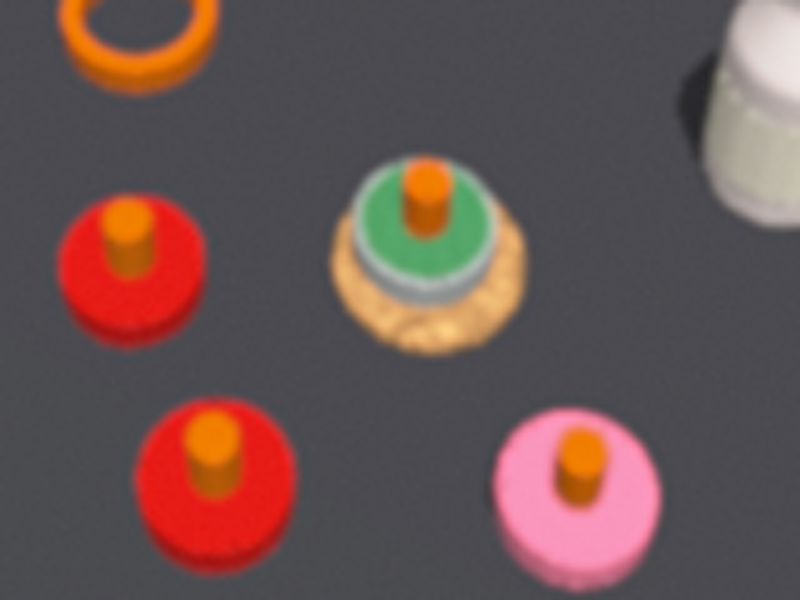

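>>> servo_tool:
  targets:
    - {"tx": 0.038, "ty": -0.014}
    - {"tx": 0.038, "ty": -0.014}
    - {"tx": 0.038, "ty": -0.014}
    - {"tx": 0.038, "ty": -0.014}
    - {"tx": 0.038, "ty": -0.014}
    - {"tx": 0.038, "ty": -0.014}
    - {"tx": 0.038, "ty": -0.014}
    - {"tx": 0.038, "ty": -0.014}
    - {"tx": 0.038, "ty": -0.014}
    - {"tx": 0.038, "ty": -0.014}

```text
invalid input at $.targets[0]: expected keys hand, tx, ty, tz, wx, wy, wz
```

The crop shows the steel-rimmed, green-topped puck with its orange knob at crop (425,200), standing on the cork. The others are plain red and pink, so this is the right one.

>>> servo_tool:
  targets:
    - {"hand": 0.085, "tx": 0.039, "ty": -0.0145, "tz": 0, "wx": 0, "wy": 0, "wz": 0}
    - {"hand": 0.085, "tx": 0.039, "ty": -0.0145, "tz": 0, "wx": 0, "wy": 0, "wz": 0}
    - {"hand": 0.085, "tx": 0.039, "ty": -0.0145, "tz": 0, "wx": 0, "wy": 0, "wz": 0}
    - {"hand": 0.085, "tx": 0.039, "ty": -0.0145, "tz": 0, "wx": 0, "wy": 0, "wz": 0}
    - {"hand": 0.085, "tx": 0.039, "ty": -0.0145, "tz": 0, "wx": 0, "wy": 0, "wz": 0}
    - {"hand": 0.085, "tx": 0.039, "ty": -0.0145, "tz": 0, "wx": 0, "wy": 0, "wz": 0}
    - {"hand": 0.085, "tx": 0.039, "ty": -0.0145, "tz": 0, "wx": 0, "wy": 0, "wz": 0}
    - {"hand": 0.085, "tx": 0.039, "ty": -0.0145, "tz": 0, "wx": 0, "wy": 0, "wz": 0}
    - {"hand": 0.085, "tx": 0.039, "ty": -0.0145, "tz": 0, "wx": 0, "wy": 0, "wz": 0}
    - {"hand": 0.085, "tx": 0.039, "ty": -0.0145, "tz": 0, "wx": 0, "wy": 0, "wz": 0}

```text
clock: 1.63
ee_pos: [0.5071, -0.3547, 0.2425]
orientation: [[0.962, 0.271, 0.0], [0.271, -0.962, -0.0], [0.0, 0.0, -1.0]]
ft_force: [1.0, -1.1, 0.2]
width: 0.0853
finger_force: 0.0
```

>>> servo_tool:
  targets:
    - {"hand": 0.085, "tx": 0, "ty": 0, "tz": 0.02, "wx": 0, "wy": 0, "wz": 0.108}
    - {"hand": 0.085, "tx": 0, "ty": 0, "tz": 0.02, "wx": 0, "wy": 0, "wz": 0.108}
    - {"hand": 0.085, "tx": 0, "ty": 0, "tz": 0, "wx": 0, "wy": 0, "wz": 0}
    - {"hand": 0.085, "tx": 0, "ty": 0, "tz": 0, "wx": 0, "wy": 0, "wz": 0}

```text
clock: 1.97
ee_pos: [0.5051, -0.3556, 0.2015]
orientation: [[0.998, 0.062, -0.002], [0.062, -0.998, 0.002], [-0.002, -0.002, -1.0]]
ft_force: [0.0, -0.4, 0.5]
width: 0.0852
finger_force: 0.0
```

```bash
cat > look.py <<'E'
from h import *
import sys
s=robot.state(); a=robot.capture("wrist"); save(sys.argv[1],cv2.resize(a,(800,600)))
print(s["clock"],s["ee_pos"].round(4),s["ft_force"],s["width"],np.degrees(np.arctan2(s["orientation"][1,0],s["orientation"][0,0])))
for q in sys.argv[2:]:
  q,z=q.split(":")
  for r in robot.mark_of("wrist",q)[:2]:
    w=ray("wrist",r["at"],float(z)); d=w-s["ee_pos"]
    print(q,round(r["confidence"],2),np.round(r["at"]),w.round(4),"tool",(s["orientation"].T@d).round(4))
E
python3 look.py w1 puck_knob:.042 pad:0 puck:.006
```

```text
1.9667 [ 0.5051 -0.3556  0.2015] [ 0.0072657  -0.44915544  0.49008353] 0.08522662161686113 3.566568602943972
puck_knob 0.88 [204. 259.] [ 0.4356 -0.2865  0.042 ] tool [-0.0648 -0.073   0.1597]
puck_knob 0.81 [379. 146.] [ 0.5572 -0.4434  0.042 ] tool [0.0468 0.0912 0.1592]
puck 0.94 [304. 250.] [ 0.4346 -0.3898  0.006 ] tool [-0.0721  0.0301  0.1956]
puck 0.71 [244. 136.] [ 0.5548 -0.3203  0.006 ] tool [ 0.0522 -0.0318  0.1954]
```

View pics/w1.png

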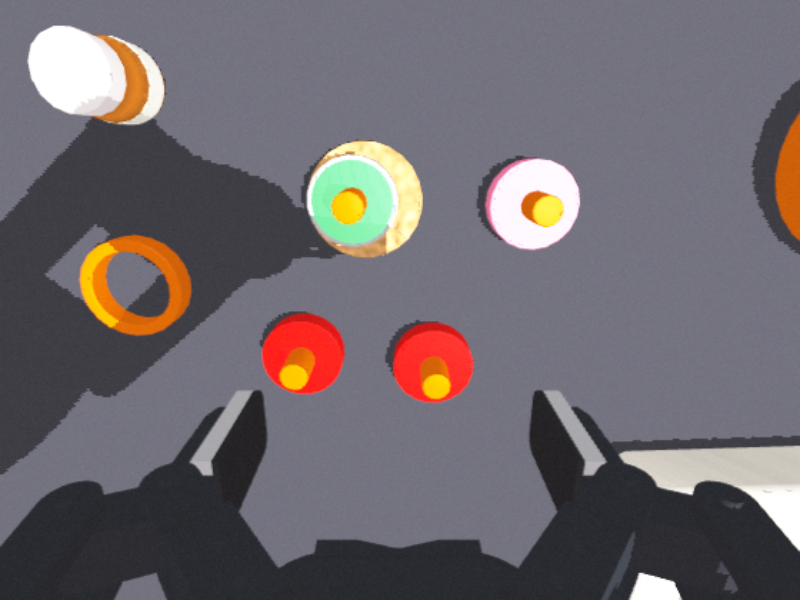

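The wrist view shows the target at (348,207) of 800x600, with the red and pink look-alikes well apart. I'll go above it and look again from close by.

>>> servo_tool:
  targets:
    - {"hand": 0.085, "tx": 0.025, "ty": -0.016, "tz": 0.0, "wx": 0, "wy": 0, "wz": 0}
    - {"hand": 0.085, "tx": 0.023, "ty": -0.016, "tz": 0.02, "wx": 0, "wy": 0, "wz": 0}
    - {"hand": 0.085, "tx": 0, "ty": 0, "tz": 0.03, "wx": 0, "wy": 0, "wz": 0}
    - {"hand": 0.06, "tx": 0, "ty": 0, "tz": 0.03, "wx": 0, "wy": 0, "wz": 0}
    - {"hand": 0.06, "tx": 0, "ty": 0, "tz": 0.02, "wx": 0, "wy": 0, "wz": 0}
    - {"hand": 0.06, "tx": 0, "ty": 0, "tz": 0, "wx": 0, "wy": 0, "wz": 0}
    - {"hand": 0.06, "tx": 0, "ty": 0, "tz": 0, "wx": 0, "wy": 0, "wz": 0}

```text
clock: 2.75
ee_pos: [0.5514, -0.3217, 0.1024]
orientation: [[0.998, 0.059, -0.001], [0.059, -0.998, 0.001], [-0.001, -0.001, -1.0]]
ft_force: [-0.4, 0.2, 1.7]
width: 0.0598
finger_force: 0.0
```

```bash
python3 look.py w2 puck_knob:.042 puck:.006
```

```text
2.75 [ 0.5514 -0.3217  0.1024] [-0.44596441  0.22604831  1.71599942] 0.05984015023890076 3.378179425438521
puck_knob 0.77 [279. 240.] [ 0.5507 -0.3232  0.042 ] tool [-0.0007  0.0015  0.0604]
puck_knob 0.77 [356. 380.] [ 0.4393 -0.3878  0.042 ] tool [-0.1157  0.0594  0.0605]
puck 0.93 [231. 338.] [ 0.4425 -0.2888  0.006 ] tool [-0.1066 -0.0392  0.0965]
puck 0.92 [343. 347.] [ 0.4381 -0.3853  0.006 ] tool [-0.1167  0.0569  0.0965]
```

View pics/w2.png

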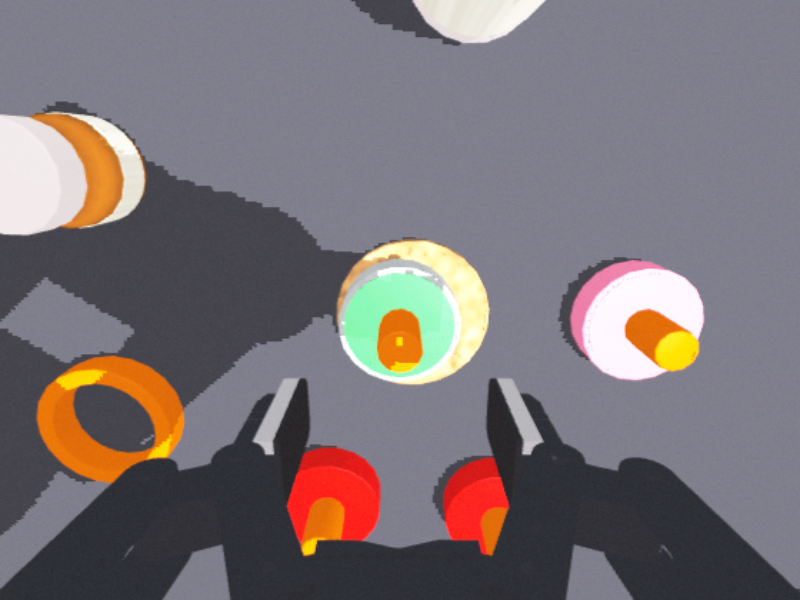

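The knob is at (400,340), centred between the fingers to about 1 mm. I'll descend and grip.

>>> servo_tool:
  targets:
    - {"hand": 0.06, "tx": 0, "ty": 0.001, "tz": 0.02, "wx": 0, "wy": 0, "wz": 0}
    - {"hand": 0.06, "tx": 0, "ty": 0, "tz": 0.02, "wx": 0, "wy": 0, "wz": 0}
    - {"hand": 0.06, "tx": 0, "ty": 0, "tz": 0.015, "wx": 0, "wy": 0, "wz": 0}
    - {"hand": 0.06, "tx": 0, "ty": 0, "tz": 0.007, "wx": 0, "wy": 0, "wz": 0}
    - {"hand": 0.03, "tx": 0, "ty": 0, "tz": 0, "wx": 0, "wy": 0, "wz": 0}
    - {"hand": 0.03, "tx": 0, "ty": 0, "tz": 0, "wx": 0, "wy": 0, "wz": 0}
    - {"hand": 0.03, "tx": 0, "ty": 0, "tz": 0, "wx": 0, "wy": 0, "wz": 0}
    - {"hand": 0.03, "tx": 0, "ty": 0, "tz": 0, "wx": 0, "wy": 0, "wz": 0}

```text
clock: 3.57
ee_pos: [0.5525, -0.3228, 0.0415]
orientation: [[0.998, 0.059, 0.002], [0.059, -0.998, -0.001], [0.002, 0.001, -1.0]]
ft_force: [-0.4, -0.7, -0.2]
width: 0.0304
finger_force: 0.0
```

>>> servo_tool:
  targets:
    - {"hand": 0.0, "tx": 0, "ty": 0, "tz": 0, "wx": 0, "wy": 0, "wz": 0}
    - {"hand": 0.0, "tx": 0, "ty": 0, "tz": 0, "wx": 0, "wy": 0, "wz": 0}
    - {"hand": 0.0, "tx": 0, "ty": 0, "tz": 0, "wx": 0, "wy": 0, "wz": 0}
    - {"hand": 0.0, "tx": 0, "ty": 0, "tz": 0, "wx": 0, "wy": 0, "wz": 0}
    - {"hand": 0.0, "tx": 0, "ty": 0, "tz": 0, "wx": 0, "wy": 0, "wz": 0}

```text
clock: 3.98
ee_pos: [0.5524, -0.3227, 0.0415]
orientation: [[0.998, 0.059, 0.001], [0.059, -0.998, -0.001], [0.001, 0.001, -1.0]]
ft_force: [-0.3, 0.8, 5.7]
width: 0.0181
finger_force: 58.4
```

>>> servo_tool:
  targets:
    - {"hand": 0.0, "tx": 0, "ty": 0, "tz": -0.01, "wx": 0, "wy": 0, "wz": 0}
    - {"hand": 0.0, "tx": 0, "ty": 0, "tz": -0.03, "wx": 0, "wy": 0, "wz": 0}
    - {"hand": 0.0, "tx": 0, "ty": 0, "tz": -0.04, "wx": 0, "wy": 0, "wz": 0}
    - {"hand": 0.0, "tx": 0, "ty": 0, "tz": -0.04, "wx": 0, "wy": 0, "wz": 0}
    - {"hand": 0.0, "tx": 0, "ty": 0, "tz": -0.04, "wx": 0, "wy": 0, "wz": 0}
    - {"hand": 0.0, "tx": 0, "ty": 0, "tz": 0, "wx": 0, "wy": 0, "wz": 0}
    - {"hand": 0.0, "tx": 0, "ty": 0, "tz": 0, "wx": 0, "wy": 0, "wz": 0}

```text
clock: 4.57
ee_pos: [0.5529, -0.3231, 0.2036]
orientation: [[0.998, 0.059, 0.005], [0.059, -0.998, -0.003], [0.005, 0.003, -1.0]]
ft_force: [-0.2, -0.0, -4.2]
width: 0.0183
finger_force: 59.3
```

>>> servo_tool:
  targets:
    - {"hand": 0.0, "tx": -0.007, "ty": -0.036, "tz": 0, "wx": 0, "wy": 0, "wz": 0}
    - {"hand": 0.0, "tx": -0.007, "ty": -0.039, "tz": 0, "wx": 0, "wy": 0, "wz": 0}
    - {"hand": 0.0, "tx": -0.007, "ty": -0.039, "tz": 0, "wx": 0, "wy": 0, "wz": 0}
    - {"hand": 0.0, "tx": -0.007, "ty": -0.039, "tz": 0, "wx": 0, "wy": 0, "wz": 0}
    - {"hand": 0.0, "tx": -0.007, "ty": -0.039, "tz": 0, "wx": 0, "wy": 0, "wz": 0}
    - {"hand": 0.0, "tx": -0.007, "ty": -0.039, "tz": 0, "wx": 0, "wy": 0, "wz": 0}
    - {"hand": 0.0, "tx": -0.007, "ty": -0.039, "tz": 0, "wx": 0, "wy": 0, "wz": 0}
    - {"hand": 0.0, "tx": -0.007, "ty": -0.039, "tz": 0, "wx": 0, "wy": 0, "wz": 0}
    - {"hand": 0.0, "tx": -0.007, "ty": -0.039, "tz": 0, "wx": 0, "wy": 0, "wz": 0}
    - {"hand": 0.0, "tx": -0.007, "ty": -0.036, "tz": 0, "wx": 0, "wy": 0, "wz": 0}

```text
clock: 5.4
ee_pos: [0.4567, 0.0585, 0.1987]
orientation: [[0.998, 0.059, -0.004], [0.059, -0.998, -0.0], [-0.004, 0.0, -1.0]]
ft_force: [0.4, 0.0, -3.1]
width: 0.018
finger_force: 59.4
```

>>> servo_tool:
  targets:
    - {"hand": 0.0, "tx": 0, "ty": 0, "tz": 0, "wx": 0, "wy": 0, "wz": 0}
    - {"hand": 0.0, "tx": 0, "ty": 0, "tz": 0, "wx": 0, "wy": 0, "wz": 0}
    - {"hand": 0.0, "tx": 0, "ty": 0, "tz": 0, "wx": 0, "wy": 0, "wz": 0}
    - {"hand": 0.0, "tx": 0, "ty": 0, "tz": 0, "wx": 0, "wy": 0, "wz": 0}

```text
clock: 5.73
ee_pos: [0.459, 0.056, 0.1996]
orientation: [[0.998, 0.058, -0.002], [0.058, -0.998, -0.0], [-0.002, 0.0, -1.0]]
ft_force: [0.3, 0.4, -2.9]
width: 0.0181
finger_force: 59.7
```

```bash
python3 look.py w3 nest:0 spot:.012 rail:.012 stop:.012 sprung:.012
```

```text
5.7333 [0.459  0.056  0.1996] [ 0.32264639  0.42711456 -2.93039955] 0.018134989555428967 3.3179931613611435
nest 0.96 [283.  78.] [0.5635 0.0571 0.    ] tool [0.1047 0.0049 0.1994]
spot 0.82 [276. 148.] [0.4998 0.0603 0.012 ] tool [ 0.0413 -0.002   0.1875]
```

View pics/w3.png

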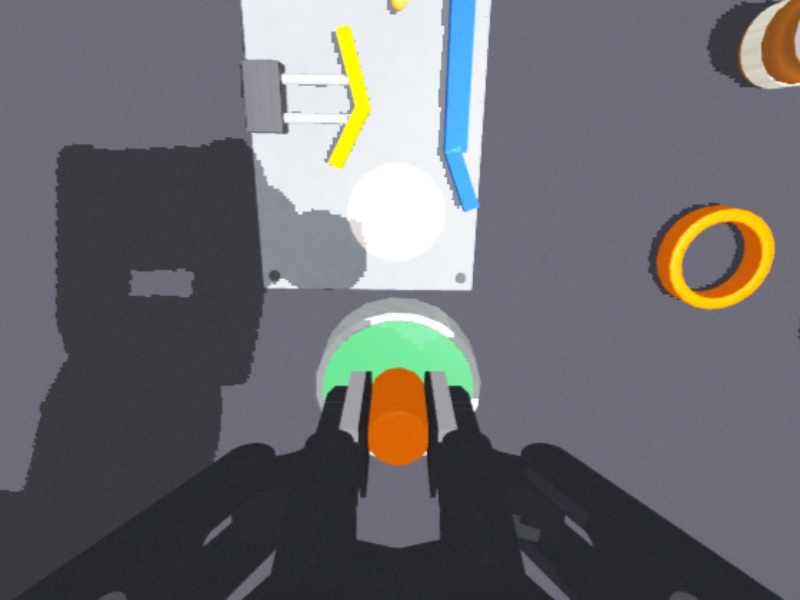

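The wrist view shows the white spot at (397,212), the yellow nose at (368,105), the rail's lead-in corner at (448,152), and the brass ball at the top edge (399,3). I'll back-project those features.

```bash
python3 - <<'E'
from h import *
a=cv2.cvtColor(cv2.imread("pics/w3.png"),cv2.COLOR_BGR2RGB).astype(int); k=1.42857
m=(a.min(2)>243).astype(np.uint8); m[300:]=0
n,l,st,c=cv2.connectedComponentsWithStats(m); i=1+np.argmax(st[1:,4]); print("spot px",c[i],st[i])
f=lambda x,y,z:ray("wrist",(x/k,y/k),z)
pts={"spot":(*c[i],.012),"R0":(472,290,.012),"R1":(490,0,.012),"L0":(263,290,.012),"L1":(242,0,.012),"ball":(399,3,.021),"nose":(368,105,.028),"railcorner_bot":(446,152,.012)}
for n,p in pts.items(): print(n,f(*p).round(4))
# rail left edge
b=(a[:,:,2]>200)&(a[:,:,0]<80)
for r in (20,60,100,140):
  xs=np.where(b[r])[0]; print(r,xs.min(),xs.max(),f(xs.min(),r,.012).round(4),f(xs.min(),r,.024).round(4))
s=robot.state(); print(s["ee_pos"])
for r in robot.mark_of("wrist","puck_knob")[:1]: print("held knob",r["at"],ray("wrist",r["at"],s["ee_pos"][2]+0.0005).round(4))
for r in robot.mark_of("wrist","puck")[:1]: print("puck",r["at"],ray("wrist",r["at"],s["ee_pos"][2]-0.0355).round(4))
E
```

```text
spot px [397.92034815 210.40208361] [ 347  162  100  100 7583]
spot [0.5004 0.0584 0.012 ]
R0 [0.4469 0.002  0.012 ]
R1 [0.6276 0.0106 0.012 ]
L0 [0.4384 0.1522 0.012 ]
L1 [0.6192 0.1585 0.012 ]
ball [0.6206 0.0646 0.021 ]
nose [0.5643 0.0802 0.028 ]
railcorner_bot [0.54   0.0291 0.012 ]
20 450 471 [0.6158 0.0334 0.012 ] [0.613  0.0345 0.024 ]
60 449 470 [0.5941 0.0321 0.012 ] [0.5921 0.0331 0.024 ]
100 447 463 [0.5713 0.0313 0.012 ] [0.5702 0.0324 0.024 ]
140 445 447 [0.5474 0.0304 0.012 ] [0.5471 0.0315 0.024 ]
[0.45941407 0.05614995 0.20024942]
held knob [278.5, 289.1] [0.4594 0.0562 0.2007]
puck [274.3, 254.8] [0.4592 0.0587 0.1647]
```

>>> servo_tool:
  targets:
    - {"hand": 0.0, "tx": 0, "ty": 0, "tz": 0, "wx": 0, "wy": 0, "wz": 0.012}
    - {"hand": 0.0, "tx": 0.02, "ty": 0, "tz": 0.02, "wx": 0, "wy": 0, "wz": 0}
    - {"hand": 0.0, "tx": 0.0215, "ty": 0, "tz": 0.03, "wx": 0, "wy": 0, "wz": 0}
    - {"hand": 0.0, "tx": 0, "ty": 0, "tz": 0.035, "wx": 0, "wy": 0, "wz": 0}
    - {"hand": 0.0, "tx": 0, "ty": 0, "tz": 0.035, "wx": 0, "wy": 0, "wz": 0}
    - {"hand": 0.0, "tx": 0, "ty": 0, "tz": 0.02, "wx": 0, "wy": 0, "wz": 0}
    - {"hand": 0.0, "tx": 0, "ty": 0, "tz": 0.005, "wx": 0, "wy": 0, "wz": 0}
    - {"hand": 0.0, "tx": 0, "ty": 0, "tz": 0, "wx": 0, "wy": 0, "wz": 0}
    - {"hand": 0.0, "tx": 0, "ty": 0, "tz": 0, "wx": 0, "wy": 0, "wz": 0}
    - {"hand": 0.0, "tx": 0, "ty": 0, "tz": 0, "wx": 0, "wy": 0, "wz": 0}

```text
clock: 6.97
ee_pos: [0.5021, 0.0589, 0.0569]
orientation: [[0.999, 0.047, 0.003], [0.047, -0.999, 0.0], [0.003, -0.0, -1.0]]
ft_force: [1.7, -0.5, -2.9]
width: 0.0181
finger_force: 59.7
```

```bash
cat > st.py <<'E'
from h import *
s=robot.state(); p=s["ee_pos"]; t=np.radians(2.6); d=p[:2]-np.array([.5653,.0614])
c,n=np.cos(t),np.sin(t)
print(s["clock"],p.round(4),"nest mm",(1000*np.array([c*d[0]+n*d[1],-n*d[0]+c*d[1]])).round(1),s["ft_force"].round(2),s["orientation"].round(4).tolist(),round(s["width"],4))
E
python3 st.py
```

```text
6.9667 [0.5021 0.0589 0.0569] nest mm [-63.2   0.4] [ 1.71 -0.51 -2.88] [[0.9989, 0.0466, 0.003], [0.0466, -0.9989, 0.0003], [0.003, -0.0001, -1.0]] 0.0181
```

>>> servo_tool:
  targets:
    - {"hand": 0.0, "tx": -0.0015, "ty": 0, "tz": 0.005, "wx": 0, "wy": 0, "wz": 0}
    - {"hand": 0.0, "tx": 0, "ty": 0, "tz": 0.002, "wx": 0, "wy": 0, "wz": 0}
    - {"hand": 0.0, "tx": 0, "ty": 0, "tz": 0.001, "wx": 0, "wy": 0, "wz": 0}
    - {"hand": 0.0, "tx": 0, "ty": 0, "tz": 0, "wx": 0, "wy": 0, "wz": 0}
    - {"hand": 0.0, "tx": 0, "ty": 0, "tz": 0, "wx": 0, "wy": 0, "wz": 0}

```text
clock: 7.38
ee_pos: [0.4993, 0.0587, 0.0475]
orientation: [[0.999, 0.047, 0.0], [0.047, -0.999, 0.0], [0.0, -0.0, -1.0]]
ft_force: [-0.7, 0.3, -2.8]
width: 0.018
finger_force: 59.9
```

>>> servo_tool:
  targets:
    - {"hand": 0.0, "tx": 0, "ty": 0, "tz": 0.0007, "wx": 0, "wy": 0, "wz": 0}
    - {"hand": 0.0, "tx": 0, "ty": 0, "tz": 0, "wx": 0, "wy": 0, "wz": 0}

```text
clock: 7.55
ee_pos: [0.4994, 0.0588, 0.0475]
orientation: [[0.999, 0.047, 0.0], [0.047, -0.999, 0.0], [0.0, -0.0, -1.0]]
ft_force: [-3.7, 0.3, 8.0]
width: 0.0182
finger_force: 61.3
```

Contact is felt, at about 11 N. I'll let go to set it down on the spot, check, then regrip.

>>> servo_tool:
  targets:
    - {"hand": 0.0, "tx": 0, "ty": 0, "tz": -0.0006, "wx": 0, "wy": 0, "wz": 0}
    - {"hand": 0.034, "tx": 0, "ty": 0, "tz": 0, "wx": 0, "wy": 0, "wz": 0}
    - {"hand": 0.034, "tx": 0, "ty": 0, "tz": 0, "wx": 0, "wy": 0, "wz": 0}
    - {"hand": 0.034, "tx": 0, "ty": 0, "tz": 0, "wx": 0, "wy": 0, "wz": 0}
    - {"hand": 0.034, "tx": 0, "ty": 0, "tz": 0, "wx": 0, "wy": 0, "wz": 0}
    - {"hand": 0.034, "tx": 0, "ty": 0, "tz": 0, "wx": 0, "wy": 0, "wz": 0}

```text
clock: 8.05
ee_pos: [0.4994, 0.0587, 0.0472]
orientation: [[0.999, 0.047, 0.0], [0.047, -0.999, 0.0], [0.0, -0.0, -1.0]]
ft_force: [0.2, 1.4, 0.8]
width: 0.0341
finger_force: 0.0
```

```bash
python3 st.py; python3 look.py w4 puck_knob:.048 nest:0
```

```text
8.05 [0.4994 0.0587 0.0472] nest mm [-66.    0.3] [0.2  1.42 0.82] [[0.9989, 0.0468, 0.0001], [0.0468, -0.9989, 0.0], [0.0001, -0.0, -1.0]] 0.0341
8.05 [0.4994 0.0587 0.0472] [0.19852908 1.42192966 0.81718818] 0.03411154626881202 2.6823596678366126
puck_knob 0.81 [280. 290.] [0.4988 0.0579 0.048 ] tool [-0.0006  0.0008 -0.0008]
nest 0.87 [279. 137.] [0.5634 0.0613 0.    ] tool [0.0641 0.0004 0.0472]
```

View pics/w4.png

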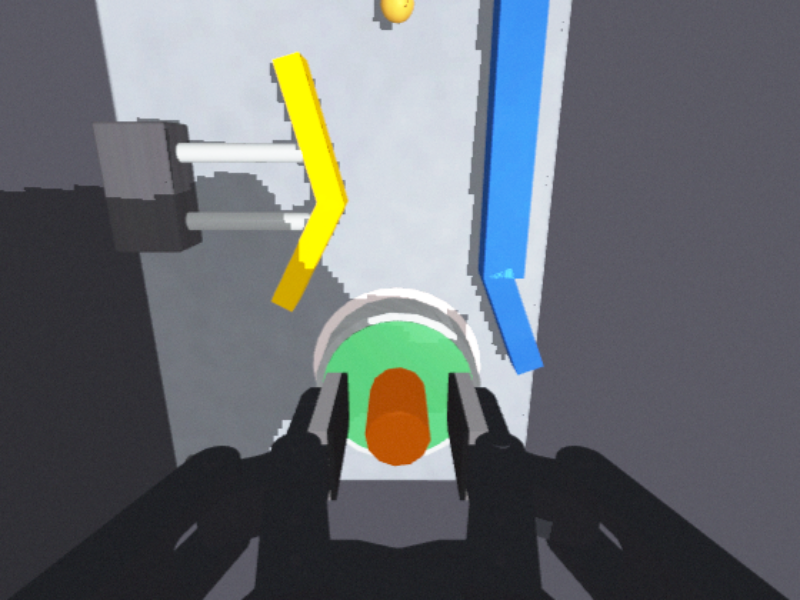

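The puck stands on the white spot with its knob at (398,415), centred between the open fingers. The ball is at (397,8) and the rail face near column 480. I'll measure the rail, ball and puck relative to each other.

```bash
python3 - <<'E'
from h import *
a=cv2.cvtColor(cv2.imread("pics/w4.png"),cv2.COLOR_BGR2RGB).astype(int); k=1.42857
f=lambda x,y,z:ray("wrist",(x/k,y/k),z)
b=(a[:,:,2]>120)&(a[:,:,0]<70); P=[]
for r in range(20,260,20):
  xs=np.where(b[r])[0]; P.append(f(xs.min(),r,.012)[:2])
P=np.array(P); c=np.polyfit(P[:,0],P[:,1],1); print(P[[0,-1]].round(4),"yaw",np.degrees(np.arctan(c[0])), "resid",(P[:,1]-np.polyval(c,P[:,0])).round(4))
print("rail y at x=.499,.565,.585",np.polyval(c,[.499,.565,.585]).round(4),"-> lane",(np.polyval(c,[.499,.565,.585])+.03).round(4))
print("ball",f(397,8,.021).round(4),"railcorner",f(482,277,.012).round(4),"nose",f(346,200,.028).round(4))
E
```

```text
[[0.6202 0.033 ]
 [0.5503 0.0312]] yaw 1.469608308978687 resid [-0.0003  0.0011 -0.0007 -0.0009  0.0006 -0.0002  0.0002  0.0004  0.0002
  0.0001 -0.0001 -0.0003]
rail y at x=.499,.565,.585 [0.0302 0.0319 0.0324] -> lane [0.0602 0.0619 0.0624]
ball [0.6198 0.0645 0.021 ] railcorner [0.5365 0.029  0.012 ] nose [0.564  0.0782 0.028 ]
```

>>> servo_tool:
  targets:
    - {"hand": 0.0, "tx": 0, "ty": 0, "tz": 0, "wx": 0, "wy": 0, "wz": 0}
    - {"hand": 0.0, "tx": 0, "ty": 0, "tz": 0, "wx": 0, "wy": 0, "wz": 0}
    - {"hand": 0.0, "tx": 0, "ty": 0, "tz": 0, "wx": 0, "wy": 0, "wz": 0}
    - {"hand": 0.0, "tx": 0, "ty": 0, "tz": 0, "wx": 0, "wy": 0, "wz": 0}
    - {"hand": 0.0, "tx": 0, "ty": 0, "tz": 0, "wx": 0, "wy": 0, "wz": 0}

```text
clock: 8.62
ee_pos: [0.4993, 0.0588, 0.0474]
orientation: [[0.999, 0.047, 0.0], [0.047, -0.999, 0.0], [0.0, -0.0, -1.0]]
ft_force: [-1.0, -0.2, 4.3]
width: 0.0179
finger_force: 58.5
```

>>> servo_tool:
  targets:
    - {"hand": 0.0, "tx": 0.002, "ty": 0, "tz": 0, "wx": 0, "wy": 0, "wz": 0}
    - {"hand": 0.0, "tx": 0.002, "ty": 0, "tz": 0, "wx": 0, "wy": 0, "wz": 0}
    - {"hand": 0.0, "tx": 0.002, "ty": 0, "tz": 0, "wx": 0, "wy": 0, "wz": 0}

```text
clock: 8.87
ee_pos: [0.5041, 0.0589, 0.0474]
orientation: [[0.999, 0.047, -0.002], [0.047, -0.999, -0.0], [-0.002, 0.0, -1.0]]
ft_force: [-4.9, 0.3, 9.6]
width: 0.0179
finger_force: 58.9
```

>>> servo_tool:
  targets:
    - {"hand": 0.0, "tx": 0.002, "ty": 0, "tz": -0.0004, "wx": 0, "wy": 0, "wz": 0}
    - {"hand": 0.0, "tx": 0.002, "ty": 0, "tz": 0, "wx": 0, "wy": 0, "wz": 0}
    - {"hand": 0.0, "tx": 0.002, "ty": 0, "tz": 0, "wx": 0, "wy": 0, "wz": 0}
    - {"hand": 0.0, "tx": 0.002, "ty": 0, "tz": 0, "wx": 0, "wy": 0, "wz": 0}

```text
clock: 9.2
ee_pos: [0.5131, 0.0593, 0.0474]
orientation: [[0.999, 0.047, -0.001], [0.047, -0.999, -0.0], [-0.001, 0.0, -1.0]]
ft_force: [-1.3, 1.0, 1.6]
width: 0.0178
finger_force: 58.7
```

>>> servo_tool:
  targets:
    - {"hand": 0.0, "tx": 0.002, "ty": 0, "tz": 0, "wx": 0, "wy": 0, "wz": 0}
    - {"hand": 0.0, "tx": 0.002, "ty": 0, "tz": 0, "wx": 0, "wy": 0, "wz": 0}
    - {"hand": 0.0, "tx": 0.002, "ty": 0, "tz": 0, "wx": 0, "wy": 0, "wz": 0}

```text
clock: 9.45
ee_pos: [0.5194, 0.0597, 0.0475]
orientation: [[0.999, 0.047, -0.0], [0.047, -0.999, -0.0], [-0.0, 0.0, -1.0]]
ft_force: [-0.9, 0.1, -1.9]
width: 0.0179
finger_force: 58.6
```

>>> servo_tool:
  targets:
    - {"hand": 0.0, "tx": 0.002, "ty": 0, "tz": 0.0001, "wx": 0, "wy": 0, "wz": 0}
    - {"hand": 0.0, "tx": 0.002, "ty": 0, "tz": 0, "wx": 0, "wy": 0, "wz": 0}
    - {"hand": 0.0, "tx": 0.002, "ty": 0, "tz": 0, "wx": 0, "wy": 0, "wz": 0}
    - {"hand": 0.0, "tx": 0.001, "ty": 0, "tz": 0, "wx": 0, "wy": 0, "wz": 0}

```text
clock: 9.78
ee_pos: [0.5267, 0.06, 0.0475]
orientation: [[0.999, 0.047, 0.001], [0.047, -0.999, 0.0], [0.001, -0.0, -1.0]]
ft_force: [-0.3, -0.7, -1.0]
width: 0.0181
finger_force: 58.6
```

>>> servo_tool:
  targets:
    - {"hand": 0.0, "tx": 0.002, "ty": 0, "tz": 0, "wx": 0, "wy": 0, "wz": 0}
    - {"hand": 0.0, "tx": 0.002, "ty": 0, "tz": 0, "wx": 0, "wy": 0, "wz": 0}
    - {"hand": 0.0, "tx": 0.001, "ty": 0, "tz": 0, "wx": 0, "wy": 0, "wz": 0}

```text
clock: 10.03
ee_pos: [0.5317, 0.0602, 0.0475]
orientation: [[0.999, 0.047, 0.001], [0.047, -0.999, 0.0], [0.001, -0.0, -1.0]]
ft_force: [-0.0, -0.6, -3.0]
width: 0.0182
finger_force: 58.6
```

>>> servo_tool:
  targets:
    - {"hand": 0.0, "tx": 0.002, "ty": 0, "tz": 0.0002, "wx": 0, "wy": 0, "wz": 0}
    - {"hand": 0.0, "tx": 0.002, "ty": 0, "tz": 0, "wx": 0, "wy": 0, "wz": 0}
    - {"hand": 0.0, "tx": 0.001, "ty": 0, "tz": 0, "wx": 0, "wy": 0, "wz": 0}
    - {"hand": 0.0, "tx": 0.0, "ty": 0, "tz": 0, "wx": 0, "wy": 0, "wz": 0}

```text
clock: 10.37
ee_pos: [0.5358, 0.0605, 0.0474]
orientation: [[0.999, 0.047, -0.001], [0.047, -0.999, 0.0], [-0.001, -0.0, -1.0]]
ft_force: [-4.9, 1.1, 5.0]
width: 0.0179
finger_force: 58.9
```

>>> servo_tool:
  targets:
    - {"hand": 0.0, "tx": 0.002, "ty": 0, "tz": 0, "wx": 0, "wy": 0, "wz": 0}
    - {"hand": 0.0, "tx": 0.002, "ty": 0, "tz": 0, "wx": 0, "wy": 0, "wz": 0}
    - {"hand": 0.0, "tx": 0.001, "ty": 0, "tz": 0, "wx": 0, "wy": 0, "wz": 0}

```text
clock: 10.62
ee_pos: [0.5406, 0.061, 0.0474]
orientation: [[0.999, 0.046, -0.001], [0.046, -0.999, 0.0], [-0.001, -0.0, -1.0]]
ft_force: [-6.4, 3.1, 6.8]
width: 0.0178
finger_force: 59.3
```

>>> servo_tool:
  targets:
    - {"hand": 0.0, "tx": 0.0, "ty": -0.0003, "tz": -0.0003, "wx": 0, "wy": 0, "wz": 0}
    - {"hand": 0.0, "tx": 0.002, "ty": 0, "tz": 0, "wx": 0, "wy": 0, "wz": 0}
    - {"hand": 0.0, "tx": 0.001, "ty": 0, "tz": 0, "wx": 0, "wy": 0, "wz": 0}

```text
clock: 10.87
ee_pos: [0.5441, 0.0612, 0.0475]
orientation: [[0.999, 0.047, -0.0], [0.047, -0.999, 0.0], [-0.0, -0.0, -1.0]]
ft_force: [-2.9, 2.0, 1.2]
width: 0.0183
finger_force: 58.7
```

>>> servo_tool:
  targets:
    - {"hand": 0.0, "tx": 0.001, "ty": 0, "tz": 0, "wx": 0, "wy": 0, "wz": 0}
    - {"hand": 0.0, "tx": 0.001, "ty": 0, "tz": 0, "wx": 0, "wy": 0, "wz": 0}
    - {"hand": 0.0, "tx": 0.001, "ty": 0, "tz": 0, "wx": 0, "wy": 0, "wz": 0}

```text
clock: 11.12
ee_pos: [0.5471, 0.0613, 0.0475]
orientation: [[0.999, 0.047, -0.0], [0.047, -0.999, 0.0], [-0.0, -0.0, -1.0]]
ft_force: [-4.0, 0.5, 0.6]
width: 0.0178
finger_force: 58.8
```

>>> servo_tool:
  targets:
    - {"hand": 0.0, "tx": 0.0015, "ty": 0, "tz": 0, "wx": 0, "wy": 0, "wz": 0}
    - {"hand": 0.0, "tx": 0.0015, "ty": 0, "tz": 0, "wx": 0, "wy": 0, "wz": 0}
    - {"hand": 0.0, "tx": 0.0015, "ty": 0, "tz": 0, "wx": 0, "wy": 0, "wz": 0}

```text
clock: 11.37
ee_pos: [0.5518, 0.0615, 0.0475]
orientation: [[0.999, 0.047, -0.0], [0.047, -0.999, 0.0], [-0.0, -0.0, -1.0]]
ft_force: [-3.0, 1.6, -0.4]
width: 0.0178
finger_force: 58.7
```

>>> servo_tool:
  targets:
    - {"hand": 0.0, "tx": 0.0015, "ty": 0, "tz": 0, "wx": 0, "wy": 0, "wz": 0}
    - {"hand": 0.0, "tx": 0.0015, "ty": 0, "tz": 0, "wx": 0, "wy": 0, "wz": 0}
    - {"hand": 0.0, "tx": 0.001, "ty": 0, "tz": 0, "wx": 0, "wy": 0, "wz": 0}

```text
clock: 11.62
ee_pos: [0.556, 0.0617, 0.0475]
orientation: [[0.999, 0.047, 0.0], [0.047, -0.999, 0.0], [0.0, -0.0, -1.0]]
ft_force: [-3.0, 1.7, -0.8]
width: 0.0182
finger_force: 58.6
```

>>> servo_tool:
  targets:
    - {"hand": 0.0, "tx": 0.0015, "ty": 0, "tz": 0, "wx": 0, "wy": 0, "wz": 0}
    - {"hand": 0.0, "tx": 0.0015, "ty": 0, "tz": 0, "wx": 0, "wy": 0, "wz": 0}
    - {"hand": 0.0, "tx": 0.0015, "ty": 0, "tz": 0, "wx": 0, "wy": 0, "wz": 0}

```text
clock: 11.87
ee_pos: [0.5605, 0.0619, 0.0476]
orientation: [[0.999, 0.047, 0.0], [0.047, -0.999, 0.0], [0.0, -0.0, -1.0]]
ft_force: [-1.7, 1.5, -3.2]
width: 0.0178
finger_force: 58.6
```

>>> servo_tool:
  targets:
    - {"hand": 0.0, "tx": 0.0015, "ty": 0, "tz": 0, "wx": 0, "wy": 0, "wz": 0}
    - {"hand": 0.0, "tx": 0.0015, "ty": 0, "tz": 0, "wx": 0, "wy": 0, "wz": 0}
    - {"hand": 0.0, "tx": 0.0015, "ty": 0, "tz": 0, "wx": 0, "wy": 0, "wz": 0}

```text
clock: 12.12
ee_pos: [0.565, 0.0621, 0.0476]
orientation: [[0.999, 0.047, 0.0], [0.047, -0.999, 0.0], [0.0, -0.0, -1.0]]
ft_force: [-1.0, 1.6, -3.5]
width: 0.018
finger_force: 58.6
```

>>> servo_tool:
  targets:
    - {"hand": 0.0, "tx": 0.0015, "ty": 0, "tz": 0, "wx": 0, "wy": 0, "wz": 0}
    - {"hand": 0.0, "tx": 0.0015, "ty": 0, "tz": 0, "wx": 0, "wy": 0, "wz": 0}
    - {"hand": 0.0, "tx": 0.0015, "ty": 0, "tz": 0, "wx": 0, "wy": 0, "wz": 0}

```text
clock: 12.37
ee_pos: [0.5695, 0.0623, 0.0476]
orientation: [[0.999, 0.047, 0.0], [0.047, -0.999, -0.0], [0.0, 0.0, -1.0]]
ft_force: [-0.3, 1.9, -3.4]
width: 0.018
finger_force: 58.6
```

>>> servo_tool:
  targets:
    - {"hand": 0.0, "tx": 0.001, "ty": 0, "tz": 0.0002, "wx": 0, "wy": 0, "wz": 0}
    - {"hand": 0.0, "tx": 0.001, "ty": 0, "tz": 0, "wx": 0, "wy": 0, "wz": 0}
    - {"hand": 0.0, "tx": 0.001, "ty": 0, "tz": 0, "wx": 0, "wy": 0, "wz": 0}

```text
clock: 12.62
ee_pos: [0.5723, 0.0624, 0.0475]
orientation: [[0.999, 0.047, 0.0], [0.047, -0.999, 0.0], [0.0, -0.0, -1.0]]
ft_force: [-1.5, 2.0, -1.8]
width: 0.018
finger_force: 58.6
```

>>> servo_tool:
  targets:
    - {"hand": 0.0, "tx": 0.001, "ty": 0, "tz": 0, "wx": 0, "wy": 0, "wz": 0}
    - {"hand": 0.0, "tx": 0.001, "ty": 0, "tz": 0, "wx": 0, "wy": 0, "wz": 0}
    - {"hand": 0.0, "tx": 0.001, "ty": 0, "tz": 0, "wx": 0, "wy": 0, "wz": 0}

```text
clock: 12.87
ee_pos: [0.5753, 0.0626, 0.0475]
orientation: [[0.999, 0.047, 0.0], [0.047, -0.999, -0.0], [0.0, 0.0, -1.0]]
ft_force: [-2.1, 1.5, -2.5]
width: 0.0178
finger_force: 58.6
```

>>> servo_tool:
  targets:
    - {"hand": 0.0, "tx": 0.001, "ty": 0, "tz": 0, "wx": 0, "wy": 0, "wz": 0}
    - {"hand": 0.0, "tx": 0.001, "ty": 0, "tz": 0, "wx": 0, "wy": 0, "wz": 0}

```text
clock: 13.03
ee_pos: [0.5773, 0.0627, 0.0475]
orientation: [[0.999, 0.047, 0.0], [0.047, -0.999, -0.0], [0.0, 0.0, -1.0]]
ft_force: [-2.2, 0.3, -2.0]
width: 0.0182
finger_force: 58.6
```

>>> servo_tool:
  targets:
    - {"hand": 0.0, "tx": 0.0005, "ty": 0.0001, "tz": 0, "wx": 0, "wy": 0, "wz": 0}
    - {"hand": 0.0, "tx": 0.0005, "ty": 0, "tz": 0, "wx": 0, "wy": 0, "wz": 0}
    - {"hand": 0.0, "tx": 0.0005, "ty": 0, "tz": 0, "wx": 0, "wy": 0, "wz": 0}
    - {"hand": 0.0, "tx": 0.0005, "ty": 0, "tz": 0, "wx": 0, "wy": 0, "wz": 0}

```text
clock: 13.37
ee_pos: [0.5791, 0.0627, 0.0475]
orientation: [[0.999, 0.047, -0.0], [0.047, -0.999, 0.0], [-0.0, -0.0, -1.0]]
ft_force: [-1.9, 1.9, -0.4]
width: 0.018
finger_force: 58.7
```

>>> servo_tool:
  targets:
    - {"hand": 0.0, "tx": 0.0005, "ty": 0, "tz": 0, "wx": 0, "wy": 0, "wz": 0}
    - {"hand": 0.0, "tx": 0.0005, "ty": 0, "tz": 0, "wx": 0, "wy": 0, "wz": 0}
    - {"hand": 0.0, "tx": 0.0005, "ty": 0, "tz": 0, "wx": 0, "wy": 0, "wz": 0}

```text
clock: 13.62
ee_pos: [0.5806, 0.0628, 0.0475]
orientation: [[0.999, 0.047, -0.0], [0.047, -0.999, 0.0], [-0.0, -0.0, -1.0]]
ft_force: [-1.7, 1.9, -0.2]
width: 0.0182
finger_force: 58.7
```

>>> servo_tool:
  targets:
    - {"hand": 0.0, "tx": 0.0005, "ty": 0, "tz": 0, "wx": 0, "wy": 0, "wz": 0}
    - {"hand": 0.0, "tx": 0.0005, "ty": 0, "tz": 0, "wx": 0, "wy": 0, "wz": 0}

```text
clock: 13.78
ee_pos: [0.5817, 0.0628, 0.0475]
orientation: [[0.999, 0.047, -0.0], [0.047, -0.999, 0.0], [-0.0, -0.0, -1.0]]
ft_force: [-2.0, 2.7, 0.1]
width: 0.018
finger_force: 58.7
```

>>> servo_tool:
  targets:
    - {"hand": 0.0, "tx": 0.0005, "ty": 0, "tz": 0, "wx": 0, "wy": 0, "wz": 0}
    - {"hand": 0.0, "tx": 0.0005, "ty": 0, "tz": 0, "wx": 0, "wy": 0, "wz": 0}

```text
clock: 13.95
ee_pos: [0.5826, 0.0629, 0.0475]
orientation: [[0.999, 0.047, -0.0], [0.047, -0.999, 0.0], [-0.0, -0.0, -1.0]]
ft_force: [-2.6, 2.7, 1.2]
width: 0.0179
finger_force: 58.7
```

>>> servo_tool:
  targets:
    - {"hand": 0.0, "tx": 0.0005, "ty": 0, "tz": 0, "wx": 0, "wy": 0, "wz": 0}
    - {"hand": 0.0, "tx": 0.0003, "ty": 0, "tz": 0, "wx": 0, "wy": 0, "wz": 0}

```text
clock: 14.12
ee_pos: [0.5835, 0.0629, 0.0475]
orientation: [[0.999, 0.047, 0.0], [0.047, -0.999, 0.0], [0.0, -0.0, -1.0]]
ft_force: [-2.4, 1.9, 2.1]
width: 0.0179
finger_force: 58.7
```

>>> servo_tool:
  targets:
    - {"hand": 0.0, "tx": 0.0003, "ty": 0, "tz": 0, "wx": 0, "wy": 0, "wz": 0}
    - {"hand": 0.0, "tx": 0.0003, "ty": 0, "tz": 0, "wx": 0, "wy": 0, "wz": 0}

```text
clock: 14.28
ee_pos: [0.584, 0.0629, 0.0475]
orientation: [[0.999, 0.047, -0.0], [0.047, -0.999, 0.0], [-0.0, -0.0, -1.0]]
ft_force: [-3.2, 2.5, 1.5]
width: 0.0182
finger_force: 58.7
```

>>> servo_tool:
  targets:
    - {"hand": 0.0, "tx": 0.0003, "ty": 0, "tz": -0.0001, "wx": 0, "wy": 0, "wz": 0}
    - {"hand": 0.0, "tx": 0.0003, "ty": 0, "tz": 0, "wx": 0, "wy": 0, "wz": 0}

```text
clock: 14.45
ee_pos: [0.5847, 0.063, 0.0475]
orientation: [[0.999, 0.047, 0.0], [0.047, -0.999, 0.0], [0.0, -0.0, -1.0]]
ft_force: [-1.6, 3.5, -0.3]
width: 0.0179
finger_force: 58.7
```

>>> servo_tool:
  targets:
    - {"hand": 0.0, "tx": 0.0003, "ty": 0, "tz": 0, "wx": 0, "wy": 0, "wz": 0}
    - {"hand": 0.0, "tx": 0.0003, "ty": 0, "tz": 0, "wx": 0, "wy": 0, "wz": 0}

```text
clock: 14.62
ee_pos: [0.5853, 0.063, 0.0475]
orientation: [[0.999, 0.047, -0.0], [0.047, -0.999, 0.0], [-0.0, -0.0, -1.0]]
ft_force: [-1.2, 3.7, -0.2]
width: 0.0183
finger_force: 58.7
```

>>> servo_tool:
  targets:
    - {"hand": 0.0, "tx": 0.0003, "ty": -0.0001, "tz": 0, "wx": 0, "wy": 0, "wz": 0}
    - {"hand": 0.0, "tx": 0.0003, "ty": 0, "tz": 0, "wx": 0, "wy": 0, "wz": 0}

```text
clock: 14.78
ee_pos: [0.5859, 0.063, 0.0475]
orientation: [[0.999, 0.047, 0.0], [0.047, -0.999, -0.0], [0.0, 0.0, -1.0]]
ft_force: [-0.9, 0.5, -0.5]
width: 0.0181
finger_force: 58.7
```

>>> servo_tool:
  targets:
    - {"hand": 0.0, "tx": 0.0003, "ty": 0, "tz": 0, "wx": 0, "wy": 0, "wz": 0}
    - {"hand": 0.0, "tx": 0.0003, "ty": 0, "tz": 0, "wx": 0, "wy": 0, "wz": 0}

```text
clock: 14.95
ee_pos: [0.5865, 0.0631, 0.0475]
orientation: [[0.999, 0.047, 0.0], [0.047, -0.999, -0.0], [0.0, 0.0, -1.0]]
ft_force: [-1.8, 1.9, -1.1]
width: 0.0182
finger_force: 58.7
```

>>> servo_tool:
  targets:
    - {"hand": 0.0, "tx": 0.0003, "ty": 0, "tz": 0, "wx": 0, "wy": 0, "wz": 0}
    - {"hand": 0.0, "tx": 0.0002, "ty": 0, "tz": 0, "wx": 0, "wy": 0, "wz": 0}

```text
clock: 15.12
ee_pos: [0.587, 0.0631, 0.0475]
orientation: [[0.999, 0.047, 0.0], [0.047, -0.999, -0.0], [0.0, 0.0, -1.0]]
ft_force: [-2.0, 1.3, -0.4]
width: 0.0179
finger_force: 58.7
```

>>> servo_tool:
  targets:
    - {"hand": 0.0, "tx": 0.0003, "ty": 0, "tz": 0, "wx": 0, "wy": 0, "wz": 0}
    - {"hand": 0.0, "tx": 0.0003, "ty": 0, "tz": 0, "wx": 0, "wy": 0, "wz": 0}

```text
clock: 15.28
ee_pos: [0.5876, 0.0631, 0.0475]
orientation: [[0.999, 0.047, 0.0], [0.047, -0.999, -0.0], [0.0, 0.0, -1.0]]
ft_force: [-1.8, 2.0, -2.1]
width: 0.0181
finger_force: 58.7
```

>>> servo_tool:
  targets:
    - {"hand": 0.0, "tx": 0.0003, "ty": 0, "tz": 0, "wx": 0, "wy": 0, "wz": 0}
    - {"hand": 0.0, "tx": 0.0003, "ty": 0, "tz": 0, "wx": 0, "wy": 0, "wz": 0}

```text
clock: 15.45
ee_pos: [0.5878, 0.0631, 0.0475]
orientation: [[0.999, 0.047, -0.001], [0.047, -0.999, -0.0], [-0.001, 0.0, -1.0]]
ft_force: [-2.6, 1.9, 1.4]
width: 0.0182
finger_force: 58.7
```

>>> servo_tool:
  targets:
    - {"hand": 0.0, "tx": 0, "ty": 0, "tz": 0, "wx": 0, "wy": 0, "wz": 0}

```text
clock: 15.53
ee_pos: [0.5878, 0.0631, 0.0475]
orientation: [[0.999, 0.047, -0.001], [0.047, -0.999, -0.0], [-0.001, 0.0, -1.0]]
ft_force: [-3.3, 0.2, 0.0]
width: 0.018
finger_force: 58.7
```

>>> servo_tool:
  targets:
    - {"hand": 0.0, "tx": 0.0003, "ty": 0, "tz": 0, "wx": 0, "wy": 0, "wz": 0}
    - {"hand": 0.0, "tx": 0, "ty": 0, "tz": 0, "wx": 0, "wy": 0, "wz": 0}

```text
clock: 15.7
ee_pos: [0.5879, 0.0631, 0.0475]
orientation: [[0.999, 0.047, -0.001], [0.047, -0.999, -0.0], [-0.001, 0.0, -1.0]]
ft_force: [-4.4, 1.2, 1.6]
width: 0.0183
finger_force: 58.7
```

>>> servo_tool:
  targets:
    - {"hand": 0.0, "tx": 0.0004, "ty": 0, "tz": 0, "wx": 0, "wy": 0, "wz": 0}
    - {"hand": 0.0, "tx": 0, "ty": 0, "tz": 0, "wx": 0, "wy": 0, "wz": 0}

```text
clock: 15.87
ee_pos: [0.588, 0.0631, 0.0475]
orientation: [[0.999, 0.047, -0.002], [0.047, -0.999, -0.0], [-0.002, 0.0, -1.0]]
ft_force: [-5.4, 1.2, 3.0]
width: 0.0175
finger_force: 58.9
```

The stop is felt: the position holds at about x = 0.588 while the force rises. I'll ease off, release and lift.

>>> servo_tool:
  targets:
    - {"hand": 0.0, "tx": -0.0005, "ty": 0, "tz": -0.0001, "wx": 0, "wy": 0, "wz": 0}
    - {"hand": 0.026, "tx": 0, "ty": 0, "tz": 0, "wx": 0, "wy": 0, "wz": 0}
    - {"hand": 0.034, "tx": 0, "ty": 0, "tz": 0, "wx": 0, "wy": 0, "wz": 0}
    - {"hand": 0.034, "tx": 0, "ty": 0, "tz": 0, "wx": 0, "wy": 0, "wz": 0}
    - {"hand": 0.034, "tx": 0, "ty": 0, "tz": 0, "wx": 0, "wy": 0, "wz": 0}
    - {"hand": 0.034, "tx": 0, "ty": 0, "tz": 0, "wx": 0, "wy": 0, "wz": 0}

```text
clock: 16.37
ee_pos: [0.5889, 0.0631, 0.0478]
orientation: [[0.999, 0.047, 0.001], [0.047, -0.999, 0.0], [0.001, 0.0, -1.0]]
ft_force: [-0.1, 0.5, -0.1]
width: 0.0342
finger_force: 0.0
```

```bash
python3 st.py; python3 look.py w5 puck_knob:.048 nest:0
```

```text
16.3667 [0.5889 0.0631 0.0478] nest mm [23.6  0.7] [-0.07  0.52 -0.14] [[0.9989, 0.0468, 0.001], [0.0468, -0.9989, 0.0], [0.001, 0.0, -1.0]] 0.0342
16.3667 [0.5889 0.0631 0.0478] [-0.07174743  0.51811295 -0.13676887] 0.03422760780476899 2.6807290698992365
puck_knob 0.81 [278. 293.] [0.5865 0.0631 0.048 ] tool [-0.0024 -0.0001 -0.0002]
```

View pics/w5.png

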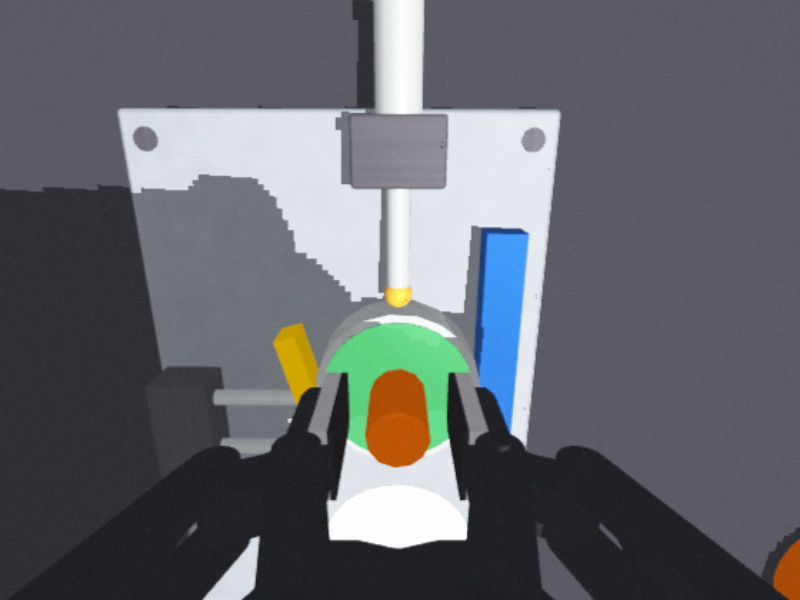

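The puck is between the ball at (398,295), the rail at (478,370) and the shoe at left. I'll lift clear and check from above.

>>> servo_tool:
  targets:
    - {"hand": 0.034, "tx": 0, "ty": 0, "tz": -0.01, "wx": 0, "wy": 0, "wz": 0}
    - {"hand": 0.034, "tx": 0, "ty": 0, "tz": -0.02, "wx": 0, "wy": 0, "wz": 0}
    - {"hand": 0.034, "tx": 0, "ty": 0, "tz": -0.03, "wx": 0, "wy": 0, "wz": 0}
    - {"hand": 0.06, "tx": -0.02, "ty": 0, "tz": -0.02, "wx": 0, "wy": 0, "wz": 0}
    - {"hand": 0.06, "tx": -0.03, "ty": 0, "tz": 0, "wx": 0, "wy": 0, "wz": 0}
    - {"hand": 0.06, "tx": -0.03, "ty": 0, "tz": 0, "wx": 0, "wy": 0, "wz": 0}
    - {"hand": 0.06, "tx": 0, "ty": 0, "tz": 0, "wx": 0, "wy": 0, "wz": 0}
    - {"hand": 0.06, "tx": 0, "ty": 0, "tz": 0, "wx": 0, "wy": 0, "wz": 0}

```text
clock: 17.18
ee_pos: [0.5073, 0.0594, 0.1285]
orientation: [[0.999, 0.047, 0.0], [0.047, -0.999, -0.0], [0.0, 0.0, -1.0]]
ft_force: [0.4, 0.8, 1.0]
width: 0.0596
finger_force: 0.0
```

```bash
python3 - <<'E'
from h import *
print(robot.state()["clock"],robot.state()["ee_pos"])
a=robot.capture("wrist"); 
for q,z in(("puck_knob",.048),("puck",.012)):
  for r in robot.mark_of("wrist",q)[:1]: print(q,r["at"],ray("wrist",r["at"],z).round(4))
c=pix("wrist",(.588,.063,.03)); print(c)
x0=int(np.clip(c[0]-110,0,340)); y0=int(np.clip(c[1]-82,0,255)); print(x0,y0)
save("end",cv2.resize(a[y0:y0+165,x0:x0+220],(800,600),interpolation=cv2.INTER_CUBIC))
E
```

```text
17.1833 [0.50727606 0.05941238 0.12847412]
puck_knob [280.1, 106.4] [0.5896 0.0622 0.048 ]
puck [276.7, 105.8] [0.59   0.0645 0.012 ]
[np.float64(278.6955177285814), np.float64(109.05639912295763)]
168 27
```

View pics/end.png

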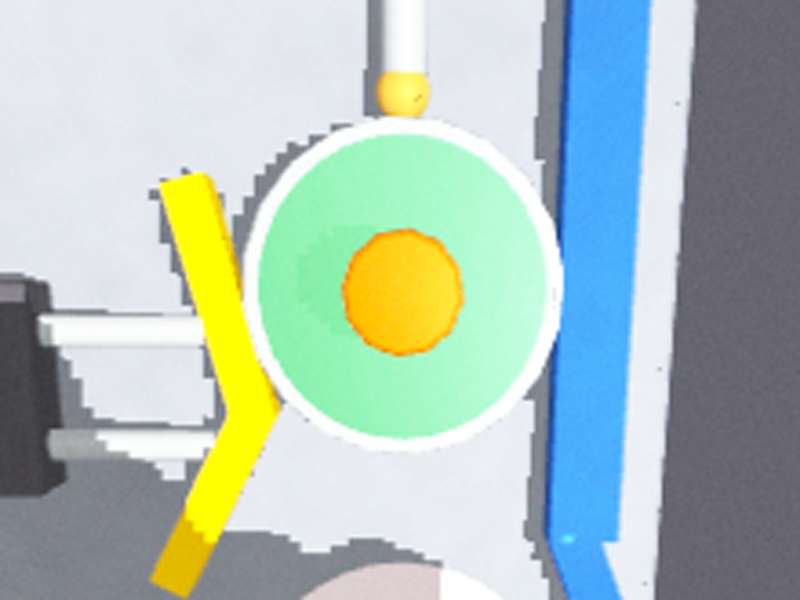

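The crop from above shows the puck upright at (403,290). It touches the ball at (403,115), the rail at (560,290) and the shoe at (255,380), and the gripper is clear.

```bash
python3 -c "
from rig import robot
print(robot.job_done())"
```

```text
the job is handed in; nothing more can be done
None
```

The puck was set on the white spot, then slid home until I felt the stop. It now stands on its own against rail, shoe and stop, and I handed the job in at about 17 s; no verdict came back.

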